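# Latch a filling cartridge into the leaning dock

### The job

Put the white cartridge foot first into the black spring cradle of the leaning dock and press it down to the end so that the push-push latch catches, then let go and make sure that it has stayed down; if it came up again, press once more. Press firmly but do not ram it against the end stop, and leave the cup, ring, bottle and syringe where they are.

Things in the scene. Friction and masses are not known exactly. Their poses are not given: they have to be found in the camera images.
- dock: Filling dock, fixed to the bench. Own axes z up, -x the side it leans to (about the robot's left, varies); origin on the bench. Base plate 200 (x) x 150 x 12 mm, centre at x +10 mm, with an open-topped aluminium housing, outside 68 (x) x 86 (y) mm, 105 long, leaning 32 degrees from vertical to -x. On the other side a round steel post (x +95, y +55 mm, 312 tall) carries a filling head.
- housing_top (a point): Centre of the leaning housing's open top, at (-26, 0, 124) mm in the dock; same axes as the dock. The cradle's mouth stands 40 mm above it along the leaning axis when up.
- nozzle_tip (a point): Lower end of the filling head's thin nozzle, at (55, 0, 225) mm in the dock, over the back of the housing. The head's round body, 48 mm across, begins 27 mm above it and ends at 300 mm over the bench; cross rod at 285 mm. Keep clear of it.
- cradle (a joint): How far (m) the black spring cradle is pushed into the housing along the leaning axis: 0 up, 0.024 latched. The spring resists with 5 N at 0 to 10 N at the firm stop (0.033 to 0.036); a push of 15 to 20 N is enough. Push-push latch: push to the stop, let go: it stays. It is worn: often the first push misses and it comes up to 0; the next full push catches. A full push on a latched cradle frees it.
- cradle_mouth (a point): Centre of the cradle's open top, moves with it, 52 mm above the pocket floor. Pocket inside 29 (x) x 47 (y) mm, 45 mm deep, plus a flared mouth 7 mm high (41 x 59 mm at the top). z points out of the pocket along the leaning axis (32 degrees from vertical, up and to the side it leans to); y is the dock's y, along the pocket's long side.
- cradle_floor (a point): Centre of the pocket's floor, same axes as cradle_mouth. A seated cartridge's underside centre lies here.
- cartridge: Plain white plastic block standing upright on the bench, loose, 0.1 to 0.2 kg, 110 mm tall: body 26 (x) x 44 (y) mm up to 75 mm (lowest 5 mm 22 x 40), thin grey lines round it; above that a narrower grip 20 (x) x 34 (y) mm with a flat top. Origin: centre of its underside, z up through the grip. It goes foot first into the pocket, its y along the pocket's y, either way round.
- cartridge_top (a point): Centre of the cartridge's flat top, 110 mm above its origin, same axes.
- cup: Bystander: open green plastic cup, 66 mm across at the rim, 75 mm tall, loose, origin at the centre of its underside. It may stand where the cartridge stood in another run.
- ring: Bystander: flat aluminium ring, 110 mm across, 22 mm high, loose, origin at the centre of its underside.
- bottle: Bystander: clear plastic bottle, 56 mm across, 130 mm tall, loose, origin at the centre of its underside.
- syringe: Bystander: plastic syringe without needle lying on the bench, about 145 mm long along x, 28 mm high, loose, origin under the middle of its barrel.
Not all that is in view belongs to the job. What is shaped like the cartridge but green or red is not meant.

How it is judged:
At the end, for the whole second after the job is handed in: Untouched, the cradle stays latched (joint cradle 0.019 to 0.028) with the cartridge at rest, foot first in its pocket: its origin within 6 mm sideways and 4 mm in depth of the floor centre, its z axis within 0.15 rad and its y within 0.2 rad of the pocket's (value of joint cradle between 0.019 and 0.028 m and x of cartridge in the frame of cradle_floor between -0.006 and 0.006 m and y of cartridge in the frame of cradle_floor between -0.006 and 0.006 m and z of cartridge in the frame of cradle_floor between -0.004 and 0.004 m and angle between the z axis of cartridge and the z axis of cradle_floor, either way round below 0.15 rad and angle between the y axis of cartridge and the y axis of cradle_floor, either way round below 0.2 rad and height (world z) of cartridge_top above 0.12 m and linear speed of cartridge below 0.02 m/s).
It fails at once if the cartridge is rammed: a push of some 40 N or more, which makes over 80 N summed over their contacts (contact force between cartridge and cradle above 80 N).
It fails at once if the cup is moved by more than 30 mm (distance of cup from where it was at the start of the episode above 0.03 m).
It fails at once if the ring is moved by more than 30 mm (distance of ring from where it was at the start of the episode above 0.03 m).
It fails at once if the bottle is moved by more than 30 mm (distance of bottle from where it was at the start of the episode above 0.03 m).
It fails at once if the syringe is moved by more than 30 mm (distance of syringe from where it was at the start of the episode above 0.03 m).
It also fails if it takes over 61 s, if anything falls off the work surface, if the arm or the gripper's body presses on something with over 40 N, if the wrist force passes 120 N, or if a joint passes its speed limit or range.

### The arm

A 7-joint arm with a two-finger parallel gripper is mounted at the origin on the work surface. World frame = base frame: x ahead of the robot, y to its left, z up, the work surface at z = 0. Lengths are in m, angles in rad, forces in N, time in s.
With the tool pointing down it reaches from about 0.4 to 0.9 m from the base axis. Payload 5.6 kg.
Tool frame: the origin (TCP) lies at the very end of the fingers, on their centre line; the grasp point (between the pads) lies 19 mm behind it (bot.pinch_z is the distance from the TCP to the grasp point, in m); y points along the fingers, z is the direction in which the jaws open and shut, and the axes are right-handed (so a half turn about y gives the same grasp; the last joint's range is limited). The gripper opens to 92 mm and grips with 3 to 60 N. Pads are 20 mm wide; open, the fingers measure 128 mm over their backs; the gripper's body (75 mm by 189 mm) begins 69 mm behind the grasp point.
Start: joints at [-1.357, 0.468, -0.012, 1.603, 0.006, 1.071, -0.056], TCP at [0.165, 0.629, 0.215] pointing down, gripper open.
Joint ranges: [-2.53, 2.53], [-0.31, 2.02], [-1.57, 1.55], [0.28, 2.44], [-1.29, 4.43], [0.15, 1.84], [-2.92, 2.92]. Speed limits (rad/s): [2.57, 2.57, 3.14, 3.14, 3.14, 3.14, 3.14].

### API

Orientations are given as [roll, pitch, yaw] about the fixed x, y, z axes, in that order (R = Rz(yaw) Ry(pitch) Rx(roll)).
In Python, from station import bot gives the robot as it stands. The module is installed in compiled form; this text tells all that it offers.
- The arm moves only by the tool jog_arm, never from a script. Its argument "moves" is a list of rows, each a list of 7 numbers: the shift along the tool's x, y, z in units of 0.2 m (1.0 is 0.2 m), then the turn, a rotation vector about the tool's x, y, z in units of pi rad (1.0 is pi rad), then the closure, from -1 (fully open) to 1 (shut). In form: [[x, y, z, ax, ay, az, claw], ...]. A call has 1 to 10 rows; each row is the pose to reach, as a shift and turn from the pose commanded when the call began, along the tool's axes at that moment, turning the shorter way round; what a row does not reach only later rows make up. A row lasts 1/8 s, in which the tool goes at most 62.5 mm and 10.7 degrees, less where a joint would pass 70% of its speed; a pose out of reach is approached as far as the arm can. A call with a number of a shift or a turn outside -1 to 1 is refused whole. A call with a gripper value outside its range is refused whole. The fingers move at their own pace and stop on an object; "squeeze" is the grip in N (left out, the last holds). Time passes only in rows, so rows that repeat a pose let the fingers close. It gives the time, the measured TCP pose, the force and the opening at its end, in the units of the state.
- bot.get_state(): the state, without advancing time (a new reading comes with each control period).
- bot.grab_frame(name): name is "scene" or "side" or "wrist"; returns (picture, depth): 480x640x3 uint8, blue, green, red; 480x640 float32, m along the optical axis (not along the pixel's ray), 0 where there is no reading.
- bot.camera_model(name): a dict with "fov_y" (degrees; the focal length in pixels is half the picture's height over the tangent of half this angle, whatever the lens; pixels are square), "cx", "cy" (the principal point, pixels), "k1" (the pictures are not rectified: a ray, as slopes to the right and down, at radius r is drawn at 1 + k1 r^2 times it, then the intrinsics apply), "view" (4x4, takes a point from world to camera coordinates); the wrist camera has in their place "hand_eye" (4x4, takes a point from camera to tool coordinates, whose origin is the TCP and whose axes are the tool frame's). Camera axes: x right, y up, looking along -z (the intrinsics and any distortion apply to the point x, -y, -z); pixel columns grow to the right and rows downward; lengths in m; the calibration is good to about 2 mm. A picture is of the moment at which its call begins: read the wrist's pose just before it. camera_model takes no time and is no camera call.
- bot.close_job(): hands the job in, once; it reports no verdict.
Trained networks look in the newest picture that a camera, given by its name, has taken for a name from the list of things; names that differ only in an ending like _2 or _b are one class to them, and where a whole thing is asked for, a point or a joint stands for the part that bears it (a point fixed in the world has none). Each returns a list of dicts, best first, with "p" (0 to 1); they miss things now and then, are a little off and sometimes report something else, mostly with a low value. They report only what shows in the picture. A call takes as long as a camera call. They do not tell look-alikes from the thing itself.
- bot.cut_out(label, camera): "mask" (480x640 bool, what is visible of it) and "xy" ([column, row] in pixels, amid what is visible of it).
The state is a dict: "t": time; "joint_positions": joint angles; "qd": joint speeds; "effort": joint torques, N m; "tcp_pos": TCP position; "orientation": TCP orientation; "ft_force": force on the tool from outside, world axes, zero at the start; "wrist_torque": the same for the moment, N m; "gripper_width": finger opening in m.
Only numpy, scipy, OpenCV 4.12 (cv2) and the standard library are available. Lean on these libraries where they do the work, as an engineer would, in place of code of your own. Each camera call takes 0.05 s, during which the arm holds its last target. There are 200 camera calls.

## Working session

There is one attempt and no reset: what is moved stays moved. The work goes in short steps, Python scripts to look and compute and a tool call to move; the robot and the scene stay as the last step left them, time stands still between calls to the robot, and variables do not carry over. Pictures are saved under pics/ and viewed, about 8 in all and at most 12, crops included, and the job is handed in when it is done.

Besides the shell and the picture viewer there is one more tool, called after "Request:" by a JSON object that holds its "method" and its "body". jog_arm: Moves the arm, as the interface text tells. Shifts and turns lie within -1 to 1; 1 stands for 0.2 m of shift or pi rad of turn. Its arguments: {"type":"object","properties":{"moves":{"type":"array"},"squeeze":{"type":"number"}},"required":["moves"]}

```bash
mkdir -p pics; cat > h.py <<'E'
import numpy as np, cv2
from scipy.spatial.transform import Rotation as Rn
from station import bot
def T_tool(s=None):
    s=s or bot.get_state(); T=np.eye(4); T[:3,:3]=Rn.from_euler('xyz',s['orientation']).as_matrix(); T[:3,3]=s['tcp_pos']; return T
def cam2world(name,s=None):
    m=bot.camera_model(name)
    return T_tool(s)@np.array(m['hand_eye']) if 'hand_eye' in m else np.linalg.inv(np.array(m['view']))
def K(name):
    m=bot.camera_model(name); f=240/np.tan(np.radians(m['fov_y'])/2)
    return np.array([[f,0,m['cx']],[0,f,m['cy']],[0,0,1.]]),np.array([m['k1'],0,0,0.])
def pts(name,uv,d,C):
    """uv Nx2, depths N -> world Nx3"""
    k,dc=K(name); uv=np.asarray(uv,float).reshape(-1,1,2)
    n=cv2.undistortPoints(uv,k,dc,None,None,None,criteria=(3,50,1e-9)) if 0 else cv2.undistortPoints(uv,k,dc)
    n=n[:,0]; d=np.asarray(d)[:,None]
    p=np.hstack([n[:,:1]*d,-n[:,1:]*d,-d]); return p@C[:3,:3].T+C[:3,3]
def cloud(name,depth,C,mask=None):
    m=depth>0
    if mask is not None: m&=mask
    v,u=np.nonzero(m); return pts(name,np.c_[u,v],depth[v,u],C)
def proj(name,P,C):
    k,dc=K(name); q=(np.asarray(P).reshape(-1,3)-C[:3,3])@C[:3,:3]; q=q*[1,-1,-1]
    return cv2.projectPoints(q,np.zeros(3),np.zeros(3),k,dc)[0][:,0]
E
cat > a.py <<'E'
from h import *
ims=[]
s=bot.get_state(); print(s['tcp_pos'],s['orientation'],s['t'])
for n in ['scene','side']:
    im,d=bot.grab_frame(n); C=cam2world(n); np.savez(f'{n}.npz',im=im,d=d,C=C); print(n,C[:3,3].round(2),K(n)[0][0,0],K(n)[1][0])
    o=im.copy()
    for l in ['cartridge','dock','cradle','cup','ring','bottle','syringe']:
        for r in bot.cut_out(l,n):
            P=cloud(n,d,C,r['mask']); 
            if len(P): print(n,l,round(r['p'],2),np.round(r['xy']),'med',np.median(P,0).round(3),'lo',np.percentile(P,3,0).round(3),'hi',np.percentile(P,97,0).round(3))
            cv2.putText(o,l[:5],tuple(int(x) for x in r['xy']),0,.45,(0,0,255),1)
    cv2.imwrite(f'pics/{n}0.png',o)
E
python3 a.py
```

```text
[0.16502359 0.6281189  0.21366766] [-1.57249008e+00 -1.28499897e-04 -2.56841683e-01] 0.0
scene [ 0.98 -0.67  0.92] 478.4273375036546 -0.08575017720465303
scene cartridge 0.95 [259. 334.] med [ 0.504 -0.276  0.071] lo [ 0.486 -0.292  0.01 ] hi [ 0.52  -0.255  0.112]
scene cartridge 0.87 [233. 311.] med [ 0.415 -0.269  0.073] lo [ 0.386 -0.282  0.002] hi [ 0.427 -0.228  0.112]
scene cartridge 0.83 [199. 321.] med [ 0.379 -0.345  0.073] lo [ 0.348 -0.353  0.016] hi [ 0.388 -0.33   0.112]
scene cartridge 0.82 [223. 350.] med [ 0.471 -0.358  0.07 ] lo [ 0.447 -0.367  0.009] hi [ 0.483 -0.338  0.111]
scene cartridge 0.56 [190. 368.] med [ 0.451 -0.434  0.075] lo [ 0.419 -0.447  0.004] hi [ 0.459 -0.414  0.112]
scene cartridge 0.45 [380. 233.] med [0.586 0.06  0.147] lo [0.553 0.043 0.12 ] hi [0.609 0.097 0.17 ]
scene dock 0.89 [359. 268.] med [ 0.6   -0.012  0.078] lo [ 0.5   -0.078  0.005] hi [0.643 0.1   0.298]
scene cradle 0.6 [379. 233.] med [0.586 0.06  0.147] lo [0.555 0.044 0.125] hi [0.608 0.096 0.169]
scene cradle 0.5 [359. 270.] med [ 0.602 -0.012  0.079] lo [ 0.515 -0.077  0.009
[... 1179 characters left out ...]
34.] med [ 0.484 -0.281  0.073] lo [ 0.47  -0.295  0.001] hi [ 0.516 -0.223  0.111]
side dock 0.87 [331. 253.] med [ 0.562 -0.013  0.078] lo [ 0.495 -0.079  0.002] hi [0.656 0.121 0.296]
side cradle 0.9 [321. 219.] med [0.567 0.057 0.149] lo [0.545 0.04  0.036] hi [0.627 0.214 0.17 ]
side cup 0.42 [329. 252.] med [ 0.56  -0.016  0.08 ] lo [ 0.495 -0.079  0.008] hi [0.612 0.095 0.296]
side ring 0.88 [302. 204.] med [0.626 0.32  0.017] lo [0.589 0.262 0.002] hi [0.687 0.36  0.024]
side bottle 0.61 [443. 322.] med [ 0.655 -0.336  0.072] lo [ 0.64  -0.351  0.004] hi [ 0.683 -0.306  0.13 ]
side syringe 0.71 [411. 356.] med [ 0.568 -0.348  0.021] lo [ 0.558 -0.406 -0.   ] hi [ 0.586 -0.277  0.027]
```

View pics/scene0.png

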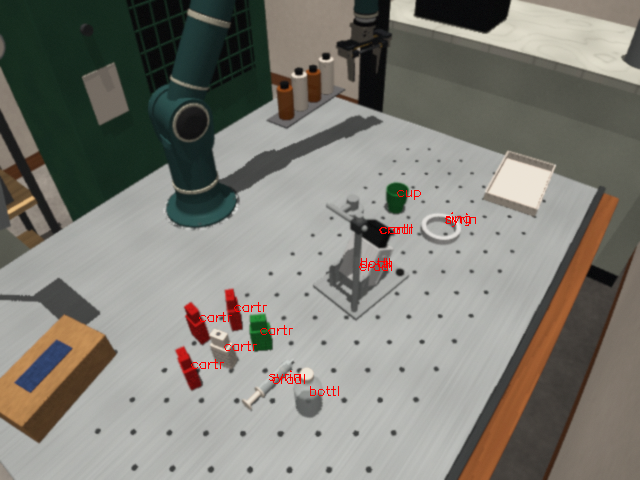

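```bash
python3 - <<'E'
import numpy as np,cv2
im=np.load('scene.npz')['im']; a=cv2.resize(im[270:420,150:350],None,fx=4,fy=4,interpolation=2)
cv2.imwrite('pics/crop1.png',a)
E
```

```text
(no output)
```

View pics/crop1.png

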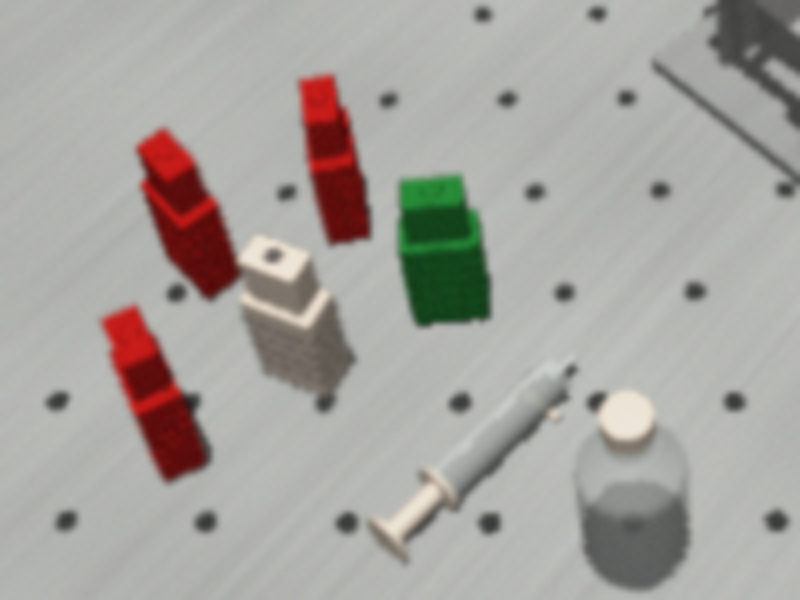

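White cartridge is at scene (223,350). The look-alikes are red at (199,321), (233,311) and (190,368), and green at (259,334). Only the (223,350) one is white, and the crop confirms it. Next I'll fit poses for it and the dock.

```bash
cat > b.py <<'E'
from h import *
from scipy.optimize import minimize, least_squares
Z={n:np.load(f'{n}.npz') for n in ['scene','side']}
A=np.vstack([cloud(n,Z[n]['d'],Z[n]['C']) for n in Z])
B=np.hstack([np.full(Z[n]['d'].astype(bool).sum(),i) for i,n in enumerate(Z)])
def rect(P):
    (c,wh,a)=cv2.minAreaRect((P[:,:2]*1000).astype(np.float32)); return np.round(c,1),np.round(wh,1),round(a,1)
near=lambda c,r:np.hypot(A[:,0]-c[0],A[:,1]-c[1])<r
for nm,c in dict(white=(.463,-.353),redA=(.37,-.345),redB=(.402,-.267),redC=(.433,-.44),green=(.495,-.28)).items():
    for i in (0,1):
        m=near(c,.035)&(B==i)
        t=A[m&(A[:,2]>.106)&(A[:,2]<.118)]; s=A[m&(A[:,2]>.07)&(A[:,2]<.118)]
        if len(t)>5: print(nm,i,len(t),'top',rect(t),t[:,2].mean().round(4),'all',rect(s))
# dock plate
m=near((.57,0),.17)
for i in (0,1):
    p=A[m&(A[:,2]>.008)&(A[:,2]<.016)&(B==i)]; print('plate',i,len(p),rect(p))
p=A[m&(A[:,2]>.15)&(A[:,2]<.18)&(A[:,1]>.02)]; print('mouth',p.mean(0),np.percentile(p,[2,98],axis=0))
for lo,hi in [(.20,.215),(.295,.305),(.23,.25),(.255,.28)]:
    p=A[m&(A[:,2]>lo)&(A[:,2]<hi)&(A[:,1]>-.15)]; 
    if len(p):print(lo,len(p),np.median(p,0).round(3),np.percentile(p,[2,98],axis=0).round(3))
E
python3 b.py
```

```text
white 0 138 top (array([ 460.2, -351. ]), array([34.4, 20.7]), 14.7) 0.1097 all (array([ 462.6, -353.2]), array([44.8, 27.1]), 21.2)
white 1 150 top (array([ 456.7, -352.3]), array([34.2, 21. ]), 10.3) 0.1099 all (array([ 456.9, -353.7]), array([47.6, 25.2]), 7.5)
redA 0 127 top (array([ 365.4, -338.4]), array([20.5, 36.3]), 81.3) 0.1099 all (array([ 365.3, -338.6]), array([25.8, 45.3]), 80.6)
redA 1 173 top (array([ 360.8, -339.1]), array([23.2, 34.7]), 78.3) 0.1101 all (array([ 360.2, -340.8]), array([27.2, 43.8]), 77.6)
redB 0 118 top (array([ 404.3, -260.5]), array([20., 36.]), 48.6) 0.1105 all (array([ 404.4, -260.7]), array([26.8, 44.3]), 52.0)
redB 1 136 top (array([ 400.3, -261.5]), array([21.6, 34.6]), 46.0) 0.1099 all (array([ 399.1, -262.8]), array([25.8, 44.3]), 53.8)
redC 0 153 top (array([ 435.3, -429.1]), array([20.5, 34.7]), 68.3) 0.1103 all (array([ 436. , -428.1]), array([24.8, 46.7]), 65.9)
redC 1 199 top (array([ 431.4, -430. ]), array([22.8, 33.3]), 64.5) 0.1101 all (array([ 431. , -430.6]), array([26.6, 43.6]), 65.9)
green 0 135 top (array([ 497.7, -269.9]), array([32.2, 22.2]), 42.7) 0.1103 all (array([ 497.5, -271.4]), array([44.4, 27.4]), 41.2)
green 1 121 top (array([ 494.1, -271.9]), array([36.1, 20. ]), 42.5) 0.1098 all (array([ 493.5, -272.5]), array([46.4, 25.2]), 41.1)
plate 0 1719 (array([570.9,  24. ]), array([203.9, 150.1]), 80.6)
plate 1 1404 (array([566.2,  22.7]), array([205.6, 150.8]), 80.6)
mouth [0.57653259 0.06177363 0.15955002] [[0.54583733 0.05044137 0.15046969]
 [0.60977629 0.08996391 0.171122  ]]
0.2 71 [ 0.609 -0.074  0.207] [[ 0.599 -0.078  0.2  ]
 [ 0.618 -0.067  0.214]]
0.295 304 [ 0.576 -0.035  0.299] [[ 0.548 -0.082  0.295]
 [ 0.622 -0.011  0.304]]
0.23 112 [ 0.608 -0.074  0.239] [[ 0.558 -0.078  0.23 ]
 [ 0.618 -0.021  0.25 ]]
0.255 356 [ 0.577 -0.037  0.273] [[ 0.538 -0.082  0.256]
 [ 0.621 -0.001  0.28 ]]
```

Request:
{"method": "jog_arm", "body": {"moves": [[0.3,-0.5,-0.3,0,0.06,0,-1],[0.5,-0.9,-0.5,0,0.12,0,-1],[0.7,-0.9,-0.7,0,0.18,0,-1],[0.85,-0.9,-0.85,0,0.24,0,-1],[1,-0.9,-1,0,0.3,0,-1],[1,-0.9,-1,0,0.349,0,-1],[1,-0.9,-1,0,0.349,0,-1]]}}

```text
t: 1.68
tcp_pos: [0.3097, 0.3824, 0.3961]
orientation: [-1.569, 0.002, -1.359]
ft_force: [-0.2, 0.1, -0.2]
gripper_width: 0.0917
```

Request:
{"method": "jog_arm", "body": {"moves": [[0.3,0,0.15,0,0,0,-1],[0.6,0,0.3,0,0,0,-1],[0.9,0,0.45,0,0,0,-1],[1,0,0.5,0,0,0,-1]]}}

```text
t: 2.17
tcp_pos: [0.4498, 0.2092, 0.3945]
orientation: [-1.571, -0.0, -1.353]
ft_force: [0.9, 0.8, -0.2]
gripper_width: 0.0919
```

Request:
{"method": "jog_arm", "body": {"moves": [[0.3,0,-0.06,0,0,0,-1],[0.6,0,-0.12,0,0,0,-1],[0.9,0,-0.18,0,0,0,-1],[1,0,-0.2,0,0,0,-1]]}}

```text
t: 2.68
tcp_pos: [0.4526, 0.0043, 0.3948]
orientation: [-1.57, 0.0, -1.355]
ft_force: [0.1, 0.5, -0.5]
gripper_width: 0.0919
```

```bash
python3 -c "
from h import *
s=bot.get_state();print(s['t'],s['tcp_pos'],s['orientation'],s['joint_positions']);print(np.round(bot.camera_model('wrist')['hand_eye'],3),K('wrist'))"
```

```text
2.675 [0.45263564 0.00427135 0.39477501] [-1.57000809e+00  3.48573705e-04 -1.35535149e+00] [-0.7754803  -0.07177231  0.66610348  1.84166592  0.04493196  1.35585603
  0.09525918]
[[-0.001 -0.963 -0.271 -0.077]
 [-0.     0.271 -0.963 -0.171]
 [ 1.    -0.    -0.001  0.   ]
 [ 0.     0.     0.     1.   ]] (array([[422.4201233 ,   0.        , 326.20273802],
       [  0.        , 422.4201233 , 240.92310761],
       [  0.        ,   0.        ,   1.        ]]), array([-0.08055726,  0.        ,  0.        ,  0.        ]))
```

```bash
python3 - <<'E'
from h import *
s=bot.get_state(); C=cam2world('wrist',s); im,d=bot.grab_frame('wrist'); np.savez('w1.npz',im=im,d=d,C=C)
ex=np.array([-.163,-.987,0]);ey=np.array([.987,-.163,0]);O=np.array([.5701,.0333,0]);D=lambda x,y,z:O+np.array([x*ex+y*ey])[0]/1000+[0,0,z/1000]
a=np.radians(32);L=lambda u,v,w:D(-26+u*np.cos(a)-w*np.sin(a),v,124+u*np.sin(a)+w*np.cos(a))
o=im.copy()
for q in [[L(u,v,40) for u,v in [(-20.5,-29.5),(20.5,-29.5),(20.5,29.5),(-20.5,29.5)]],[L(u,v,0) for u,v in [(-34,-43),(34,-43),(34,43),(-34,43)]],[D(x,y,12) for x,y in [(-90,-75),(110,-75),(110,75),(-90,75)]]]:
    cv2.polylines(o,[proj('wrist',q,C).astype(int)],True,(0,0,255),1)
cv2.imwrite('pics/w1.png',o)
E
```

```text
(no output)
```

View pics/w1.png

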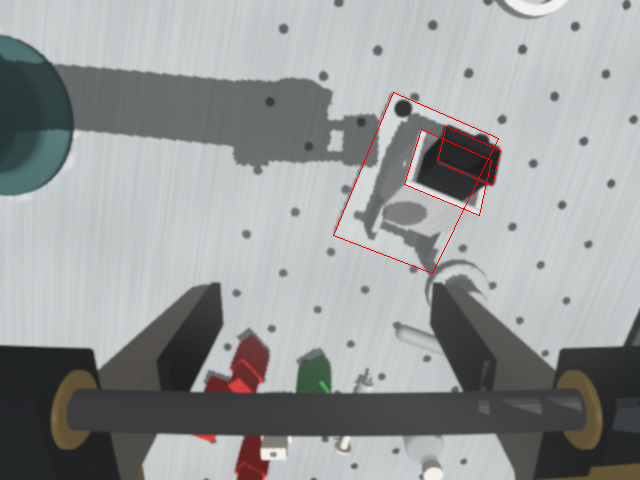

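Request:
{"method": "jog_arm", "body": {"moves": [[0.3,0,-0.06,0,0,0,-1],[0.6,0,-0.12,0,0,0,-1],[0.9,0,-0.18,0,0,0,-1],[1,0,-0.2,0,0,0,-1]]}}

```text
t: 3.22
tcp_pos: [0.457, -0.199, 0.3947]
orientation: [-1.571, -0.001, -1.355]
ft_force: [-0.1, 0.1, -0.3]
gripper_width: 0.0919
```

Request:
{"method": "jog_arm", "body": {"moves": [[0.25,0.2,-0.05,0,0,0,-0.5],[0.5,0.4,-0.1,0,0,0,-0.5],[0.75,0.6,-0.15,0,0,0,-0.5],[0.75,0.75,-0.15,0,0,0,-0.5],[0.75,0.75,-0.15,0,0,0,-0.5]]}}

```text
t: 3.85
tcp_pos: [0.4596, -0.3482, 0.2415]
orientation: [-1.576, 0.004, -1.352]
ft_force: [-0.1, 0.1, -0.0]
gripper_width: 0.069
```

The model overlay on the dock fits: plate outline on the plate, cradle at about (460,160). Now the cartridge up close.

```bash
cat > c.py <<'E'
from h import *
s=bot.get_state(); C=cam2world('wrist',s); im,d=bot.grab_frame('wrist'); np.savez('w2.npz',im=im,d=d,C=C)
P=cloud('wrist',d,C); m=(np.hypot(P[:,0]-.459,P[:,1]+.352)<.035)
for lo,hi in [(.105,.116),(.07,.08)]:
    t=P[m&(P[:,2]>lo)&(P[:,2]<hi)]; print(len(t),t.mean(0).round(4),cv2.minAreaRect((t[:,:2]*1000).astype(np.float32)))
print(s['tcp_pos'],s['orientation']); cv2.imwrite('pics/w2.png',im)
E
python3 c.py
```

```text
1247 [ 0.4582 -0.3493  0.1103] ((458.0189514160156, -349.9884033203125), (34.333831787109375, 20.335004806518555), 12.434429168701172)
528 [ 0.4573 -0.3435  0.0751] ((457.9532165527344, -349.7770690917969), (43.86655044555664, 25.703859329223633), 13.706666946411133)
[ 0.45961361 -0.3481758   0.24149661] [-1.57604294  0.00365858 -1.35174695]
```

View pics/w2.png

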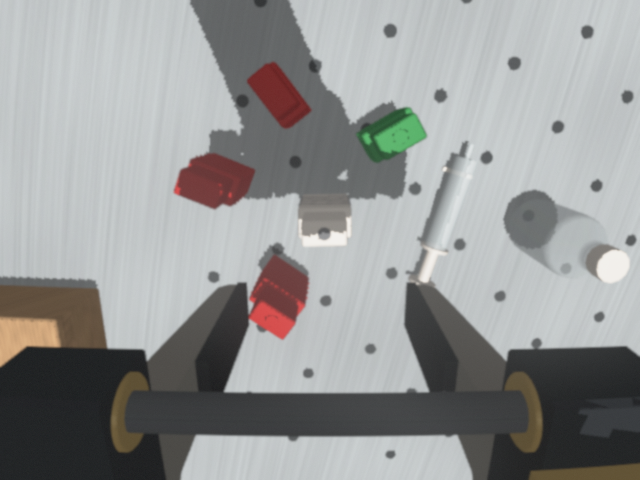

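Request:
{"method": "jog_arm", "body": {"moves": [[0.007,0.2,-0.01,0,0,0,-0.5],[0.007,0.4,-0.01,0,0,0,-0.5],[0.007,0.6,-0.01,0,0,0,-0.5],[0.007,0.72,-0.01,0,0,0,-0.5],[0.007,0.805,-0.01,0,0,0,-0.5],[0.007,0.805,-0.01,0,0,0,-0.5],[0.007,0.805,-0.01,0,0,0,1],[0.007,0.805,-0.01,0,0,0,1],[0.007,0.805,-0.01,0,0,0,1],[0.007,0.805,-0.01,0,0,0,1]], "squeeze": 45}}

```text
t: 5.15
tcp_pos: [0.4584, -0.3519, 0.0839]
orientation: [-1.57, -0.0, -1.353]
ft_force: [0.5, 0.1, 2.2]
gripper_width: 0.0336
```

Request:
{"method": "jog_arm", "body": {"moves": [[0,-0.1,0,0,0,0,1],[0,-0.3,0,0,0,0,1],[0,-0.6,0,0,0,0,1],[0,-0.9,0,0,0,0,1],[0,-1,0,0,0,0,1]]}}

```text
t: 5.78
tcp_pos: [0.4588, -0.3534, 0.2881]
orientation: [-1.566, -0.004, -1.354]
ft_force: [-0.7, -0.2, -1.7]
gripper_width: 0.0337
```

Request:
{"method": "jog_arm", "body": {"moves": [[-0.25,-0.25,0,0,0,0,1],[-0.5,-0.5,0,0,0,0,1],[-0.75,-0.7,0,0,0,0,1],[-1,-0.8,0,0,0,0,1],[-1,-0.8,0,0,0,0,1]]}}

```text
t: 6.4
tcp_pos: [0.4149, -0.1534, 0.4451]
orientation: [-1.566, 0.003, -1.346]
ft_force: [0.1, -0.6, -2.6]
gripper_width: 0.0336
```

```bash
cat > dk.py <<'E'
from h import *
ex=np.array([-.163,-.987,0]);ex/=np.linalg.norm(ex);ez=np.array([0,0,1.]);ey=np.cross(ez,ex);O=np.array([.5701,.0333,0])
a=np.radians(32);n=-np.sin(a)*ex+np.cos(a)*ez;ux=np.cos(a)*ex+np.sin(a)*ez
H=O-.026*ex+.124*ez
RH=np.c_[ux,ey,n]   # housing frame (u,v,w) origin H
Rt=np.c_[np.cross(-n,ey),-n,ey]
def plan(p,R=Rt):
    T=T_tool(); d=T[:3,:3].T@(p-T[:3,3])/.2; r=Rn.from_matrix(T[:3,:3].T@R).as_rotvec()/np.pi; return d.round(4),r.round(4)
E
python3 - <<'E'
from dk import *
for f,nm in [('w1','wrist'),('scene','scene'),('side','side')]:
    z=np.load(f+'.npz'); q=(cloud(nm,z['d'],z['C'])-H)@RH*1000
    m=(abs(q[:,0])<40)&(abs(q[:,1])<45)
    print(f,'max w',np.percentile(q[m&(q[:,2]<60)][:,2],99))
    for lo,hi in [(36,44),(15,32)]:
        r=q[m&(q[:,2]>lo)&(q[:,2]<hi)]
        if len(r)>20: print('  w',lo,len(r),np.percentile(r,[1,50,99],axis=0).round(1).tolist())
T=T_tool(); print(H+.04*n, n, T[:3,3]); print(plan(H+n*.144))
E
```

```text
w1 max w 42.53159829410322
  w 36 1189 [[-23.0, -33.0, 36.2], [-10.8, 2.7, 40.8], [22.3, 30.1, 43.3]]
  w 15 1165 [[-16.1, -29.1, 15.2], [3.7, -0.4, 23.9], [18.8, 24.9, 31.8]]
scene max w 41.482862893990756
  w 36 148 [[-23.2, -28.1, 36.1], [-7.7, 2.7, 39.8], [23.3, 33.4, 42.9]]
  w 15 178 [[-17.0, -19.2, 15.1], [16.2, 14.4, 23.1], [21.3, 30.8, 31.6]]
side max w 39.81091449231866
  w 36 61 [[-25.3, -33.0, 36.1], [20.5, -7.5, 39.1], [25.9, 27.9, 41.7]]
  w 15 151 [[-14.6, -29.5, 15.3], [18.2, -6.6, 23.6], [23.7, 25.6, 31.8]]
[0.57779024 0.07986603 0.15792192] [0.08634498 0.52283742 0.8480481 ] [ 0.41492262 -0.1533627   0.44511913]
(array([-1.207 ,  1.0042,  1.1537]), array([-0.0358,  0.1201, -0.1768]))
```

Request:
{"method": "jog_arm", "body": {"moves": [[-0.25,0,0.08,0,0,0,1],[-0.5,0,0.15,0,0,0,1],[-0.75,0,0.22,0,0,0,1],[-1,0,0.3,0,0,0,1]]}}

```text
t: 6.9
tcp_pos: [0.4302, 0.052, 0.4426]
orientation: [-1.573, -0.0, -1.356]
ft_force: [1.0, -0.7, -0.7]
gripper_width: 0.0337
```

Request:
{"method": "jog_arm", "body": {"moves": [[-0.2,0,0.18,0,0,0,1],[-0.4,0,0.36,0,0,0,1],[-0.6,0,0.54,0,0,0,1],[-0.8,0,0.7,0,0,0,1],[-0.8,0,0.7,-0.01,0.03,-0.045,1],[-0.8,0,0.7,-0.02,0.06,-0.09,1],[-0.8,0,0.7,-0.028,0.09,-0.135,1],[-0.8,0,0.7,-0.0358,0.12,-0.177,1],[-0.8,0,0.7,-0.0358,0.12,-0.177,1],[-0.8,0,0.7,-0.0358,0.12,-0.177,1]]}}

```text
t: 8.15
tcp_pos: [0.5331, 0.2367, 0.4435]
orientation: [-1.575, -0.563, -1.74]
ft_force: [0.2, -1.1, -0.2]
gripper_width: 0.0337
```

```bash
python3 - <<'E'
from dk import *
s=bot.get_state();print(s['t'],np.round(s['joint_positions'],2),s['tcp_pos']);print(plan(H+n*.25),plan(H+n*.155))
C=cam2world('wrist',s); im,d=bot.grab_frame('wrist'); np.savez('w3.npz',im=im,d=d,C=C)
T=T_tool(s); q=(cloud('wrist',d,C)-T[:3,3])@T[:3,:3]*1000
m=(abs(q[:,2])<32)&(abs(q[:,0])<25)&(q[:,1]>-40)&(q[:,1]<100)
for lo in range(-30,95,10):
    r=q[m&(q[:,1]>lo)&(q[:,1]<lo+10)]
    if len(r)>5: print(lo,len(r),np.percentile(r,[3,50,97],axis=0).round(1).tolist())
cv2.imwrite('pics/w3.png',im)
E
```

```text
8.15 [-1.1   0.5   0.68  1.27  0.15  1.81 -0.59] [0.53311237 0.2366525  0.44351183]
(array([-0.1359,  0.5484,  0.3514]), array([ 0.0023, -0.0016,  0.0015])) (array([-0.1381,  1.0234,  0.3549]), array([ 0.0023, -0.0016,  0.0015]))
-30 5574 [[-11.4, -28.7, -24.6], [-5.1, -26.6, 0.1], [7.3, -21.1, 24.7]]
-20 1430 [[-11.7, -19.8, -27.7], [-11.0, -15.3, -0.3], [-9.2, -10.4, 28.0]]
-10 1116 [[-11.8, -9.7, -26.3], [-11.1, -5.5, 0.5], [-9.0, -0.4, 26.8]]
0 1382 [[-14.4, 0.5, -20.3], [-11.6, 8.2, 0.5], [-7.9, 9.8, 20.7]]
10 673 [[-14.8, 10.1, -20.3], [-14.3, 14.5, 0.1], [-13.5, 19.6, 20.5]]
20 561 [[-14.9, 20.3, -20.6], [-14.4, 24.5, -0.4], [-13.9, 29.7, 20.5]]
30 487 [[-14.9, 30.3, -20.8], [-14.4, 34.9, 0.1], [-13.8, 39.7, 21.1]]
40 461 [[-14.9, 40.3, -20.8], [-14.4, 45.1, 0.1], [-13.9, 49.5, 20.5]]
50 351 [[-14.9, 50.7, -20.2], [-14.4, 55.4, 0.1], [-13.9, 59.8, 19.8]]
60 324 [[-14.9, 60.2, -20.5], [-14.5, 64.9, -1.1], [-14.0, 69.6, 20.2]]
70 191 [[-14.9, 70.3, -19.8], [-14.5, 73.0, 1.3], [-14.1, 76.2, 19.7]]
```

View pics/w3.png

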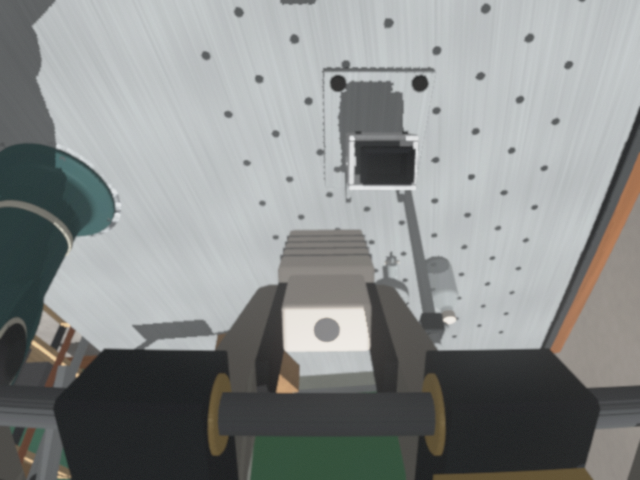

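```bash
python3 - <<'E'
from dk import *
z=np.load('w3.npz'); q=(cloud('wrist',z['d'],z['C'])-H)@RH*1000
m=(abs(q[:,0])<45)&(abs(q[:,1])<50)
for lo,hi in [(37,43),(5,34),(-3,3)]:
    r=q[m&(q[:,2]>lo)&(q[:,2]<hi)]; print(lo,len(r),np.percentile(r,[1,50,99],axis=0).round(1).tolist())
k=cv2.inRange(z['im'],(0,0,0),(60,60,60))
o=cv2.resize(z['im'][110:210,310:460],None,fx=5,fy=5); cv2.imwrite('pics/c3.png',o)
E
```

```text
37 838 [[-22.9, -32.4, 37.1], [-0.2, -1.8, 40.7], [21.8, 30.1, 42.9]]
5 242 [[-15.6, -24.1, 5.4], [14.0, 17.6, 19.6], [14.8, 23.0, 34.0]]
-3 1110 [[-34.9, -43.5, -2.4], [-8.4, -9.1, 0.7], [33.0, 41.2, 2.8]]
```

Request:
{"method": "jog_arm", "body": {"moves": [[-0.04,0.15,0.1,0,0,0,1],[-0.08,0.3,0.2,0,0,0,1],[-0.11,0.42,0.28,0,0,0,1],[-0.136,0.55,0.352,0.002,-0.0016,0.0015,1],[-0.136,0.55,0.352,0.002,-0.0016,0.0015,1],[-0.136,0.55,0.352,0.002,-0.0016,0.0015,1]]}}

```text
t: 8.95
tcp_pos: [0.5957, 0.1909, 0.3377]
orientation: [-1.57, -0.556, -1.735]
ft_force: [0.2, 0.7, -0.3]
gripper_width: 0.0335
```

```bash
python3 - <<'E'
from dk import *
s=bot.get_state();print(s['t'],np.round(s['joint_positions'],2),s['tcp_pos']);print(plan(H+n*.155),plan(H+n*.072))
C=cam2world('wrist',s); im,d=bot.grab_frame('wrist'); np.savez('w4.npz',im=im,d=d,C=C)
q=(cloud('wrist',d,C)-H)@RH*1000
m=(abs(q[:,0])<45)&(abs(q[:,1])<50)
for lo,hi in [(37,43),(5,34),(-3,3)]:
    r=q[m&(q[:,2]>lo)&(q[:,2]<hi)]; print(lo,len(r),np.percentile(r,[1,50,99],axis=0).round(1).tolist())
cv2.imwrite('pics/w4.png',cv2.resize(im[60:320,200:500],None,fx=2.3,fy=2.3))
E
```

```text
8.95 [-0.98  0.6   0.67  1.35  0.12  1.59 -0.53] [0.59572641 0.19088181 0.33770086]
(array([0.0015, 0.4853, 0.0016]), array([-0.0003, -0.0001, -0.0007])) (array([0.0024, 0.9003, 0.0012]), array([-0.0003, -0.0001, -0.0007]))
37 1050 [[-22.3, -32.6, 37.1], [-2.5, -2.8, 40.4], [18.4, 30.5, 42.8]]
5 494 [[-18.7, -24.7, 6.6], [13.5, -1.1, 19.3], [14.0, 23.3, 33.9]]
-3 1589 [[-34.2, -43.6, -2.7], [-18.7, -2.1, 0.6], [30.7, 41.8, 2.6]]
```

View pics/w4.png

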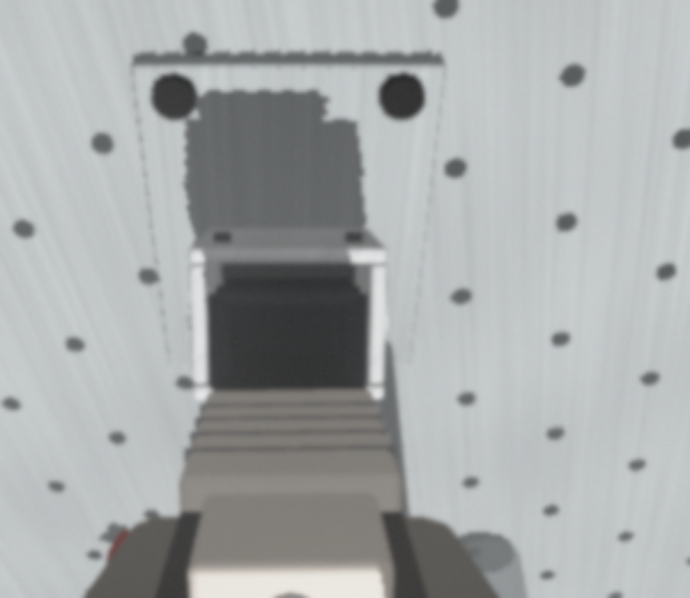

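Held straight; its centre is about 1.4 mm off in tool x. The pocket centre is offset by (-0.7, -0.9) mm from the model. Going in slowly.

Request:
{"method": "jog_arm", "body": {"moves": [[0.005,0.2,-0.003,0,0,0,1],[0.005,0.4,-0.003,0,0,0,1],[0.005,0.55,-0.003,0,0,0,1],[0.005,0.61,-0.003,0,0,0,1],[0.005,0.65,-0.003,0,0,0,1],[0.005,0.69,-0.003,0,0,0,1],[0.005,0.73,-0.003,0,0,0,1],[0.005,0.73,-0.003,0,0,0,1]]}}

```text
t: 10.0
tcp_pos: [0.582, 0.1135, 0.2124]
orientation: [-1.572, -0.56, -1.734]
ft_force: [0.1, 0.2, -0.8]
gripper_width: 0.0337
```

```bash
cat > f.py <<'E'
from dk import *
s=bot.get_state(); T=T_tool(s); print(s['t'],'uvw mm',((T[:3,3]-H)@RH*1000).round(1),'F uvw',(np.array(s['ft_force'])@RH).round(1),'rot',plan(H)[1],'q6',round(s['joint_positions'][5],2),s['gripper_width'])
E
python3 f.py
```

```text
10.0 uvw mm [ 1.000e-01 -1.300e+00  1.042e+02] F uvw [-0.6  0.1 -0.6] rot [0.0002 0.0002 0.0003] q6 1.28 0.03368927206426321
```

Request:
{"method": "jog_arm", "body": {"moves": [[0,0.04,0,0,0,0,1],[0,0.08,0,0,0,0,1],[0,0.11,0,0,0,0,1],[0,0.13,0,0,0,0,1],[0,0.145,0,0,0,0,1],[0,0.16,0,0,0,0,1],[0,0.17,0,0,0,0,1],[0,0.17,0,0,0,0,1]]}}

```text
t: 11.0
tcp_pos: [0.5795, 0.0963, 0.1841]
orientation: [-1.571, -0.559, -1.734]
ft_force: [-0.4, 2.3, 2.3]
gripper_width: 0.0336
```

```bash
python3 f.py
```

```text
11.0 uvw mm [-0.1 -1.  71. ] F uvw [-0.7 -0.8  3.1] rot [-0.0001  0.0003  0.0001] q6 1.22 0.03357394501906179
```

Request:
{"method": "jog_arm", "body": {"moves": [[0,0.02,0,0,0,0,1],[0,0.04,0,0,0,0,1],[0,0.06,0,0,0,0,1],[0,0.08,0,0,0,0,1],[0,0.1,0,0,0,0,1],[0,0.12,0,0,0,0,1],[0,0.135,0,0,0,0,1],[0,0.135,0,0,0,0,1]]}}

```text
t: 12.0
tcp_pos: [0.5771, 0.082, 0.1609]
orientation: [-1.571, -0.559, -1.734]
ft_force: [-0.8, 4.3, 7.1]
gripper_width: 0.0337
```

```bash
python3 f.py
```

```text
12.0 uvw mm [-0.1 -1.  43.6] F uvw [ 0.3 -1.5  8.2] rot [-0.0001  0.0002  0.0001] q6 1.16 0.03368133220399591
```

Request:
{"method": "jog_arm", "body": {"moves": [[0,0.01,0,0,0,0,1],[0,0.02,0,0,0,0,1],[0,0.025,0,0,0,0,1],[0,0.03,0,0,0,0,1],[0,0.03,0,0,0,0,1]]}}

```text
t: 12.62
tcp_pos: [0.5766, 0.0791, 0.1561]
orientation: [-1.571, -0.559, -1.733]
ft_force: [-1.1, 4.2, 7.5]
gripper_width: 0.0335
```

```bash
python3 f.py
```

```text
12.625 uvw mm [-0.2 -1.1 37.9] F uvw [ 0.6 -1.8  8.4] rot [-0.0001  0.0003  0.    ] q6 1.15 0.03351358845211195
```

Request:
{"method": "jog_arm", "body": {"moves": [[0,0.005,0,0,0,0,1],[0,0.01,0,0,0,0,1],[0,0.01,0,0,0,0,1]]}}

```text
t: 13.0
tcp_pos: [0.5765, 0.0786, 0.155]
orientation: [-1.571, -0.558, -1.733]
ft_force: [-2.7, 6.3, 10.9]
gripper_width: 0.0332
```

Request:
{"method": "jog_arm", "body": {"moves": [[0,0.005,0,0,0,0,1],[0,0.01,0,0,0,0,1],[0,0.01,0,0,0,0,1]]}}

```text
t: 13.38
tcp_pos: [0.5766, 0.0784, 0.1544]
orientation: [-1.571, -0.558, -1.733]
ft_force: [-4.2, 9.3, 19.2]
gripper_width: 0.0335
```

```bash
python3 f.py
```

```text
13.375 uvw mm [-0.5 -0.9 36.2] F uvw [ 3.  -5.7 20.8] rot [-0.0003  0.0004 -0.0003] q6 1.14 0.03345793627267523
```

Request:
{"method": "jog_arm", "body": {"moves": [[0,-0.01,0,0,0,0,1],[0,-0.025,0,0,0,0,1],[0,-0.04,0,0,0,0,1],[0,-0.055,0,0,0,0,1],[0,-0.065,0,0,0,0,1],[0,-0.065,0,0,0,0,1]]}}

```text
t: 14.12
tcp_pos: [0.5774, 0.0837, 0.1636]
orientation: [-1.571, -0.559, -1.733]
ft_force: [-1.3, 3.9, 6.1]
gripper_width: 0.0338
```

```bash
python3 f.py
```

```text
14.125 uvw mm [-0.2 -1.  46.8] F uvw [ 0.2 -1.9  7.1] rot [-0.0001  0.0003  0.0001] q6 1.17 0.033759505027922895
```

Request:
{"method": "jog_arm", "body": {"moves": [[0,-0.01,0,0,0,0,1],[0,-0.02,0,0,0,0,1],[0,-0.03,0,0,0,0,1],[0,-0.03,0,0,0,0,1]]}}

```text
t: 14.62
tcp_pos: [0.5776, 0.0862, 0.1683]
orientation: [-1.572, -0.559, -1.734]
ft_force: [-1.2, -0.4, -1.7]
gripper_width: 0.0337
```

```bash
python3 f.py
```

```text
14.625 uvw mm [ 0.2 -1.2 52.1] F uvw [-0.4 -1.1 -1.7] rot [0.0002 0.0002 0.0003] q6 1.18 0.03372884353249642
```

Force dropped to zero where a latched cradle would stop, so it looks latched. I'll set the cartridge down, open and back off.

Request:
{"method": "jog_arm", "body": {"moves": [[0,0.015,0,0,0,0,1],[0,0.015,0,0,0,0,1],[0,0.015,0,0,0,0,-0.4],[0,0.015,0,0,0,0,-0.4],[0,0.015,0,0,0,0,-0.4],[0,0.015,0,0,0,0,-0.4]]}}

```text
t: 15.38
tcp_pos: [0.5775, 0.085, 0.1661]
orientation: [-1.571, -0.559, -1.734]
ft_force: [-0.1, 0.6, -0.2]
gripper_width: 0.0645
```

```bash
python3 f.py
```

```text
15.375 uvw mm [ 0.1 -1.1 49.6] F uvw [-0.6 -0.2  0.1] rot [0.     0.0002 0.0002] q6 1.17 0.06446993111852038
```

Request:
{"method": "jog_arm", "body": {"moves": [[0,-0.1,0,0,0,0,-0.4],[0,-0.25,0,0,0,0,-0.4],[0,-0.5,0,0,0,0,-0.4],[0,-0.7,0,0,0,0,-0.4],[0,-0.7,0,0,0,0,-0.4],[0,-0.7,0,0,0,0,-0.4]]}}

```text
t: 16.12
tcp_pos: [0.5891, 0.1576, 0.2839]
orientation: [-1.573, -0.56, -1.734]
ft_force: [0.1, -0.6, -0.4]
gripper_width: 0.0643
```

```bash
cat > g.py <<'E'
from dk import *
import sys
s=bot.get_state(); o=[]
for nm in ['wrist','scene','side']:
    C=cam2world(nm,s) if nm=='wrist' else cam2world(nm); im,d=bot.grab_frame(nm)
    q=(cloud(nm,d,C)-H)@RH*1000; m=(abs(q[:,0])<25)&(abs(q[:,1])<28)&(q[:,2]<100)
    top=q[m&(q[:,2]>20)]; w=np.percentile(top[:,2],95); r=top[abs(top[:,2]-w)<2]
    k=q[(abs(q[:,0])<27)&(abs(q[:,1])<34)&(q[:,2]>5)&(q[:,2]<100)]
    print(nm,'top w',w.round(1),'q~',(98-w).round(1),len(r),np.percentile(r,[2,98],axis=0).round(1).tolist(),np.histogram(k[:,2],bins=range(4,102,7)))
    c=proj(nm,[H+.05*n],C)[0].astype(int); o.append(cv2.resize(im[max(c[1]-80,0):c[1]+80,max(0,c[0]-80):c[0]+80],(260,260)))
cv2.imwrite(f'pics/{sys.argv[1]}.png',np.hstack(o)); print(bot.get_state()['t'])
E
python3 g.py g1
```

```text
wrist top w 76.9 q~ 21.1 1164 [[-12.6, -16.9, 75.0], [5.9, 14.4, 77.6]] (array([  38, 1133,  587,   75,  129,  495,   78,   86,   86,  117, 1327,
          0,    0]), array([ 4, 11, 18, 25, 32, 39, 46, 53, 60, 67, 74, 81, 88, 95]))
scene top w 75.7 q~ 22.3 38 [[-11.1, -12.6, 73.8], [7.8, 18.3, 77.1]] (array([65, 84, 79, 56, 61, 62, 44, 44, 50, 47, 36,  0,  0]), array([ 4, 11, 18, 25, 32, 39, 46, 53, 60, 67, 74, 81, 88, 95]))
side top w 72.5 q~ 25.5 19 [[-9.0, -19.1, 71.0], [8.9, 13.6, 74.1]] (array([56, 66, 53, 48, 47, 36, 37, 37, 36, 37,  8,  0,  0]), array([ 4, 11, 18, 25, 32, 39, 46, 53, 60, 67, 74, 81, 88, 95]))
16.275
```

View pics/g1.png

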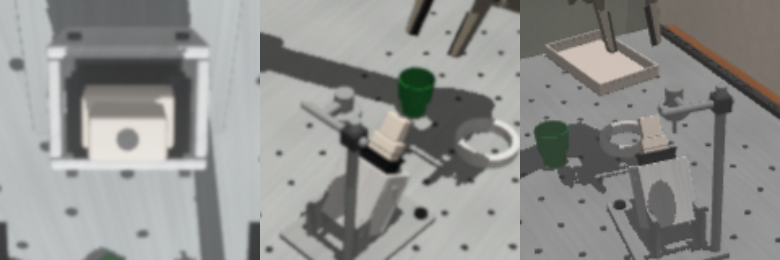

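Latched: rim at w≈16, cartridge in the pocket. Now I'll check the seating depth against the rim.

```bash
python3 - <<'E'
from dk import *
s=bot.get_state(); C=cam2world('wrist',s); im,d=bot.grab_frame('wrist'); q=(cloud('wrist',d,C)-H)@RH*1000
t=q[(abs(q[:,0]+3)<8)&(abs(q[:,1]+1)<14)&(q[:,2]>65)&(q[:,2]<90)]
c=np.linalg.lstsq(np.c_[t[:,:2],np.ones(len(t))],t[:,2],rcond=None)[0]; print('top plane',np.median(t[:,2]),c.round(3))
for nm,m in [('v-',(q[:,1]<-26)&(q[:,1]>-32)&(abs(q[:,0])<20)),('v+',(q[:,1]>24)&(q[:,1]<29)&(abs(q[:,0])<20)),('u-',(q[:,0]<-17)&(q[:,0]>-21)&(abs(q[:,1])<25))]:
    r=q[m&(q[:,2]>4)&(q[:,2]<30)]; print(nm,len(r),np.percentile(r[:,2],[50,80,95]).round(1) if len(r) else '')
h=q[(abs(q[:,0])<36)&(abs(q[:,1])>35)&(abs(q[:,1])<44)&(abs(q[:,2])<5)]; print('housing',len(h),np.median(h[:,2]))
sh=q[(abs(q[:,1])<22)&(abs(q[:,0])<16)&(q[:,2]>34)&(q[:,2]<46)]; print('shoulder',len(sh),np.median(sh,0))
E
```

```text
top plane 76.08045309691593 [1.6000e-02 4.0000e-03 7.6181e+01]
v- 358 [17.  18.6 19.4]
v+ 306 [16.8 18.4 19.4]
u- 197 [15.8 17.5 18.4]
housing 1284 0.6286872443731293
shoulder 537 [-13.10804981   1.22547656  40.48056068]
```

Request:
{"method": "jog_arm", "body": {"moves": [[0,-0.2,0,0,0,0,-0.4],[0,-0.3,0,0,0,0,-0.4],[0,-0.3,0,0,0,0,-0.4],[0,-0.3,0,0,0,0,-0.4],[0,-0.3,0,0,0,0,-0.4],[0,-0.3,0,0,0,0,-0.4],[0,-0.3,0,0,0,0,-0.4]]}}

```text
t: 17.2
tcp_pos: [0.5947, 0.1895, 0.3353]
orientation: [-1.572, -0.559, -1.734]
ft_force: [-0.0, 0.1, -0.7]
gripper_width: 0.0646
```

```bash
python3 g.py g2 && python3 -c "
from h import *
bot.close_job()"
```

```text
wrist top w 77.0 q~ 21.0 797 [[-12.8, -16.2, 75.1], [5.8, 14.6, 77.6]] (array([ 22, 827, 481,  52,  69, 362,  41,  66,  45,  75, 934,   0,   0]), array([ 4, 11, 18, 25, 32, 39, 46, 53, 60, 67, 74, 81, 88, 95]))
scene top w 75.5 q~ 22.5 40 [[-10.6, -12.3, 73.5], [8.1, 17.8, 77.3]] (array([67, 84, 75, 61, 61, 59, 45, 47, 45, 49, 36,  0,  0]), array([ 4, 11, 18, 25, 32, 39, 46, 53, 60, 67, 74, 81, 88, 95]))
side top w 72.5 q~ 25.5 20 [[-5.4, -19.6, 70.7], [11.4, 13.6, 74.1]] (array([54, 65, 54, 48, 47, 37, 37, 37, 36, 37,  8,  0,  0]), array([ 4, 11, 18, 25, 32, 39, 46, 53, 60, 67, 74, 81, 88, 95]))
17.35
the job is handed in; nothing more can be done
```

The white cartridge is foot first in the cradle, the latch caught on the first push, and the job is handed in at about 17 s. I pressed to the stop with about 21 N, and the push force dropped to zero about where a latched cradle would stop. I then let go and backed off.

- **Stayed down:** checks about 1 s and 2 s after release showed the same position.
- **Latch depth:** the three cameras put the cradle at about 21 mm (wrist), 22.5 mm (scene) and 25.5 mm (side). That spread is camera calibration error, and all three lie within the 19 to 28 mm limits.
- **Seating:** the cartridge top stands about 58 mm above the cradle rim, as it should when fully seated, and leans about 0.02 rad. The wrist camera shows its top about 3 mm off centre in x, which I take to be that lean plus play and camera error.
- **Bystanders:** my moves kept clear of the cup, ring, bottle and syringe. I did not measure their positions again at the end.

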